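Sweep the loose nuts into the bench tray

TASK

Sweep the three loose steel nuts across the bench with the fingers and in through the open front of the blue tray, until each lies flat and fully on the tray's floor, past the ramp. Only push them along, gently: do not grip, lift, tip or stack a nut, and leave everything else on the bench where it is.

Things in the scene. Friction and masses are not known exactly. Their poses are not given: they have to be found in the camera images.
- tray_floor (a point): middle of the flat floor (3 mm above the bench) of a blue sheet-steel sweeping tray, held to the bench by magnets, it does not move. x points from the open front to the back wall, y across, z up. Flat floor x -65 to +65 mm, y -110 to +110 mm; back and side walls 3 mm thick, tops 27 mm above the bench; a dark loop handle stands out 34 mm behind the back wall
- tray_mouth (a point): middle of the front edge of the tray's ramp, at bench level, 95 mm in front of tray_floor; axes as tray_floor. The front has no wall: the ramp, 220 mm wide, rises 3 mm over 30 mm in x to the flat floor, and has no side walls: those begin where the flat floor begins
- nut_1: one of three like steel hexagon nuts lying flat on the bench: 36 mm across flats, 42 mm across corners, 19 mm high, about 0.11 kg, loose, slides when pushed; origin at the centre of its underside, z up; two of its flats face +x and -x of its own frame
- nut_2: one of three like steel hexagon nuts lying flat on the bench: 36 mm across flats, 42 mm across corners, 19 mm high, about 0.11 kg, loose, slides when pushed; origin at the centre of its underside, z up; two of its flats face +x and -x of its own frame
- nut_3: one of three like steel hexagon nuts lying flat on the bench: 36 mm across flats, 42 mm across corners, 19 mm high, about 0.11 kg, loose, slides when pushed; origin at the centre of its underside, z up; two of its flats face +x and -x of its own frame
- bit_dish: bystander: round pale dish of screwdriver bits, 60 mm diameter, 18 mm high; origin at the centre of its underside; loose
- orange_tape: bystander: small black roll of tape lying flat, 53 mm diameter, 19 mm high; origin at the centre of its underside; loose
- hex_keys: bystander: two hex keys in a red holder lying flat, 45x90x9 mm, long along its y; origin at the centre of its underside; loose
- masking_roll: bystander: cream roll of masking tape lying flat, 96 mm diameter, 25 mm high; origin at the centre of its underside; loose
- tape_measure: bystander: yellow and black tape measure standing up, 34x80x66 mm, long along its y; origin at the centre of its underside; loose
- red_tin: bystander: round red tin, 101 mm diameter, 61 mm high; origin at the centre of its underside; loose
Not all that is in view belongs to the job. Leave any pink or yellow look-alike of the nut_3 alone.

How it is judged:
By the outcome, as a careful person would: the job done as asked, in the order asked, and still so for the second after the job is handed in, with the robot touching nothing.
It also fails if it takes over 72 s, if anything falls off the work surface, if the arm or the gripper's body presses on something with over 40 N, if the wrist force passes 120 N, or if a joint passes its speed limit or range.

ROBOT

A 6-joint arm with a two-finger parallel gripper is mounted at the origin on a cart in front of the work surface, level with it; the furniture and walls round the work are solid. World frame = base frame: x ahead of the robot, y to its left, z up, the work surface at z = 0. Lengths are in m, angles in rad, forces in N, time in s.
With the tool pointing down it reaches from about 0.3 to 0.85 m from the base axis. Payload 4.2 kg.
Tool frame: the origin (TCP) lies at the very end of the fingers, on their centre line; the grasp point (between the pads) lies 19 mm behind it; z points along the fingers, y is the line along which they close (so a half turn about z gives the same grasp; the last joint's range is limited). The gripper opens to 91 mm and grips with 3 to 60 N. Pads are 32 mm wide; open, the fingers measure 118 mm over their backs; the gripper's body (76 mm by 178 mm) begins 60 mm behind the grasp point.
Start: joints at [1.206, 0.32, 1.565, -0, 1.257, -0.02], TCP at [0.194, 0.541, 0.177] pointing down, gripper open.
Joint ranges: [-3.11, 3.11], [-0.84, 2.01], [0.21, 2.61], [-1.34, 4.49], [0.05, 2.63], [-2.56, 2.56]. Speed limits (rad/s): [2.57, 2.57, 3.14, 3.14, 3.14, 3.14].

INTERFACE

Orientations are given as a unit quaternion [x, y, z, w].
In Python, from station import robot gives the robot as it stands.
- The arm moves only by the tool move_arm, never from a script. Its argument "deltas" is a list that holds one entry, the list of rows, each a list of 4 numbers: the shift along the tool's x, y, z in units of 500 mm (1.0 is 500 mm), then the turn about the tool's z in units of 90 degrees (1.0 is 90 degrees). In form: [[[tx, ty, tz, twist], ...]]. A call has 1 to 10 rows; each row is the pose to reach, as a shift and turn from the pose commanded when the call began, along the tool's axes at that moment; what a row does not reach only later rows make up. A row lasts 1/12 s, in which the tool goes at most 41.7 mm and 7.16 degrees, less where a joint would pass 70% of its speed; a pose out of reach is approached as far as the arm can. A call with a number of a shift or a turn outside -1 to 1 is refused whole. A call with a gripper value outside its range is refused whole. "claw" is the opening, from 0 (shut) to 1 (fully open), set as the call begins (left out, the last holds). The fingers move at their own pace and stop on an object; "force" is the grip in N (left out, the last holds). Time passes only in rows, so rows that repeat a pose let the fingers close. It gives the time, the measured TCP pose, the force, the opening and the grip force at its end, in the units of the state.
- robot.read_state(): the state, without advancing time (a new reading comes with each control period).
- robot.camera(name): name is "scene" or "top"; returns a dict with "image" (384x512x3 uint8, red, green, blue), "mtx" (3x3 intrinsics, pixels), "T" (4x4, takes a point from camera to world coordinates). Camera axes: x right, y up, looking along -z (the intrinsics and any distortion apply to the point x, -y, -z); pixel columns grow to the right and rows downward; lengths in m; the calibration is good to about 2 mm. A picture is of the moment at which its call begins. There is no depth.
- robot.sign_off(): hands the job in; it is judged then, once.
The state is a dict: "time": time; "joint_pos": joint angles; "qvel": joint speeds; "joint_efforts": joint torques, N m; "eef_pos": TCP position; "eef_rot": TCP orientation; "force": force on the tool from outside, world axes, zero at the start; "torque": the same for the moment, N m; "opening": finger opening in m; "gripper_force": force on a finger pad.
Only numpy, scipy, OpenCV 4.12 (cv2) and the standard library are available. Lean on these libraries where they do the work, as an engineer would, in place of code of your own. Each camera call takes 0.05 s, during which the arm holds its last target. There are 200 camera calls.

## Working session

There is one attempt and no reset: what is moved stays moved. The work goes in short steps, Python scripts to look and compute and a tool call to move; the robot and the scene stay as the last step left them, time stands still between calls to the robot, and variables do not carry over. Pictures are saved under pics/ and viewed, at most 10 in all, crops included, and the job is handed in when it is done.

Besides the shell and the picture viewer there is one more tool, called after ">>>" as name([rows], argument=value, ...), one row to a line, values as JSON. move_arm: Moves the arm, as the interface text tells. Its arguments: {"type":"object","properties":{"deltas":{"type":"array"},"claw":{"type":"number"},"force":{"type":"number"}},"required":["deltas"]}

```bash
mkdir -p pics; ls
python3 - <<'E'
from station import robot
import cv2,numpy as np
for n in("top","scene"):
    c=robot.camera(n); np.savez(f"{n}0.npz",**c); cv2.imwrite(f"pics/{n}0.png",cv2.resize(c["image"][:,:,::-1],(800,600),interpolation=cv2.INTER_CUBIC)); print(n,c["mtx"],c["T"],c.keys())
s=robot.read_state();print(s)
E
```

```text
pics
top [[408.18208218   0.         257.52597443]
 [  0.         408.18208218 189.55838141]
 [  0.           0.           1.        ]] [[ 0.01326908  0.98442585 -0.17529884  0.28683111]
 [-0.99987633  0.01158301 -0.01063798  0.07615782]
 [-0.00844182  0.17541832  0.98445779  1.52184971]
 [ 0.          0.          0.          1.        ]] dict_keys(['image', 'mtx', 'T'])
scene [[444.89026814   0.         250.96512331]
 [  0.         444.89026814 187.97148744]
 [  0.           0.           1.        ]] [[ 0.71454051  0.40352846 -0.57148635 -0.16761885]
 [-0.6995842   0.41648279 -0.58062383 -0.64737463]
 [ 0.00371599  0.81468207  0.57989596  0.75009753]
 [ 0.          0.          0.          1.        ]] dict_keys(['image', 'mtx', 'T'])
{'time': 0.1, 'joint_pos': array([ 1.20603429e+00,  3.20228412e-01,  1.56550824e+00, -3.25432398e-05,
        1.25740976e+00, -1.99844850e-02]), 'qvel': array([ 0.00054899, -0.00042956, -0.00101842, -0.00017638, -0.00082793,
        0.00049312]), 'joint_efforts': array([-4.90705042e-04, -4.13326192e+01, -2.32510918e+01,  7.28301541e-02,
        4.21798008e-02, -7.01350632e-05]), 'eef_pos': array([0.19416898, 0.54070146, 0.17602309]), 'eef_rot': array([ 1.71531198e-01,  9.85178382e-01, -7.65508541e-04, -1.33341247e-04]), 'force': array([ 0.48123936,  1.27978883, -0.03643021]), 'torque': array([-0.00439642, -0.00442793, -0.00590304]), 'gripper_force': 0.0, 'opening': 0.09140258929683157}
```

View pics/top0.png

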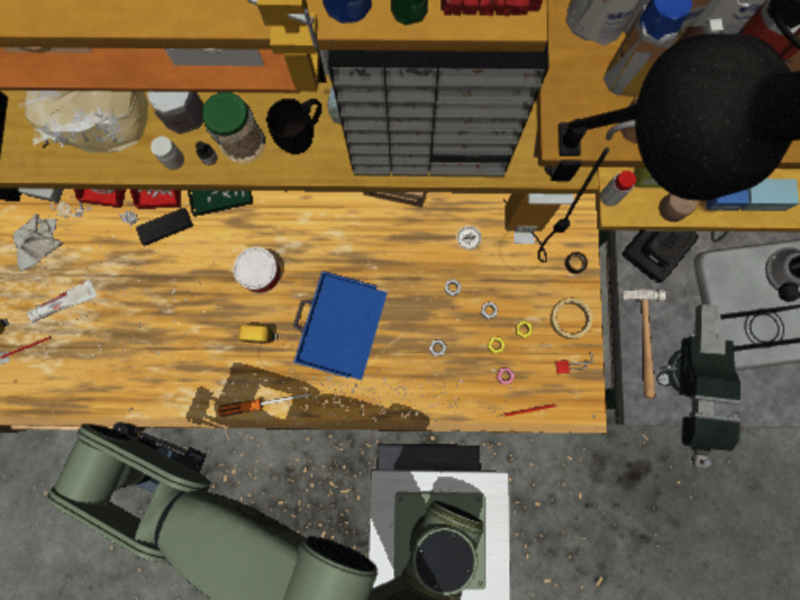

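View pics/scene0.png

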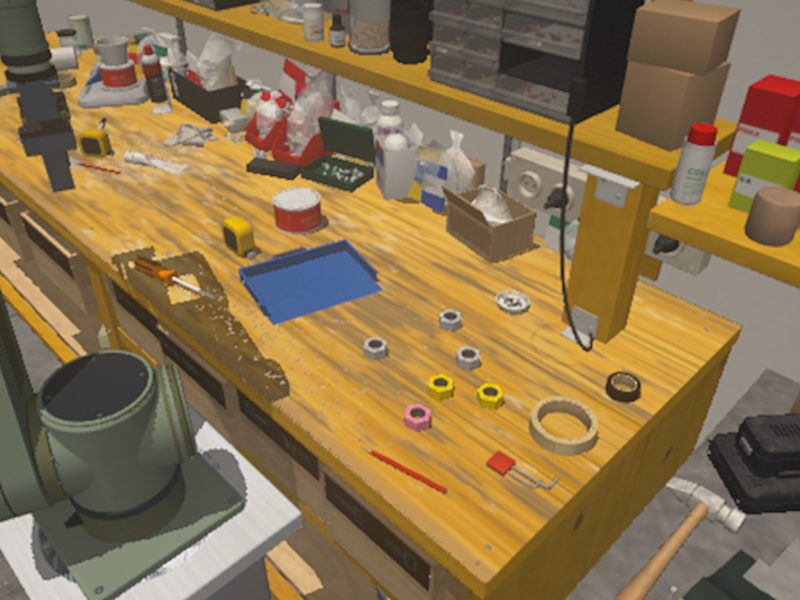

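The top view shows the blue tray with corners near (322,270), (387,291), (360,378) and (295,360), handle on the left and open front on the right. Candidates for the nuts:
- Steel: (453,287), (489,310), (438,347). These are the ones I want.
- Yellow look-alikes: (524,328), (496,345). Pink look-alike: (505,376). I'll leave these.
- Other ring shapes: dish (468,237), black tape (576,262), masking roll (572,318).

Next I'll measure these and take a close crop.

```bash
cat > h.py <<'E'
import cv2,numpy as np
from station import robot
def ray(c,px,z):
    K=c["mtx"];T=c["T"];px=np.atleast_2d(px)
    d=np.c_[(px[:,0]-K[0,2])/K[0,0],-(px[:,1]-K[1,2])/K[1,1],-np.ones(len(px))]@T[:3,:3].T
    o=T[:3,3];return (o+d*((z-o[2])/d[:,2])[:,None])[:,:2]
def proj(c,P):
    T=c["T"];p=(np.atleast_2d(P)-T[:3,3])@T[:3,:3];K=c["mtx"]
    return np.c_[K[0,0]*p[:,0]/-p[:,2]+K[0,2],K[1,1]*p[:,1]/p[:,2]+K[1,2]] if False else np.c_[K[0,0]*p[:,0]/-p[:,2]+K[0,2],-K[1,1]*p[:,1]/-p[:,2]+K[1,2]]
def blobs(c,kind,roi,amin=25):
    hsv=cv2.cvtColor(c["image"],cv2.COLOR_RGB2HSV);H,S,V=cv2.split(hsv)
    m={"steel":(S<75)&(V>70),"yellow":(H>24)&(H<35)&(S>180)&(V>120),"pink":(H>150)&(H<176)&(S>80),"blue":(H>100)&(H<125)&(S>120)}[kind].astype(np.uint8)
    x0,y0,x1,y1=roi;k=np.zeros_like(m);k[y0:y1,x0:x1]=m[y0:y1,x0:x1]
    out=[]
    for ct in cv2.findContours(k,cv2.RETR_EXTERNAL,cv2.CHAIN_APPROX_NONE)[0]:
        (a,b)=ct[:,0].min(0),ct[:,0].max(0)
        ar=cv2.contourArea(ct)
        if ar>amin:
            M=cv2.moments(cv2.convexHull(ct));out.append((np.array([M["m10"]/M["m00"],M["m01"]/M["m00"]]),ar,ct))
    return out
E
cat > m.py <<'E'
from h import *
t=dict(np.load("top0.npz"));s=dict(np.load("scene0.npz"))
for k in("steel","yellow","pink"):
    print(k,"top",[(p.round(1),a,ray(t,p,.012).round(4)[0]) for p,a,_ in blobs(t,k,(255,165,350,255))])
    print(k,"scn",[(p.round(1),a,ray(s,p,.0095).round(4)[0]) for p,a,_ in blobs(s,k,(225,190,330,280))])
for n,c,roi in(("t",t,(180,165,255,250)),("s",s,(145,150,250,210))):
    b=max(blobs(c,"blue",roi),key=lambda b:b[1])
    ap=cv2.approxPolyDP(b[2],4,True)[:,0]
    print(n,[(p,ray(c,p,.027).round(3)[0],ray(c,p,.0).round(3)[0]) for p in ap])
a=t["image"][160:260,180:395];cv2.imwrite("pics/crop0.png",cv2.resize(a[:,:,::-1],None,fx=3.7,fy=3.7,interpolation=cv2.INTER_CUBIC))
E
python3 m.py
```

```text
steel top [(array([279.8, 222. ]), 71.0, array([0.4346, 0.0082])), (array([312.7, 198.2]), 68.5, array([ 0.5252, -0.1141])), (array([289.4, 183.5]), 68.0, array([ 0.5801, -0.0273]))]
steel scn [(array([299.2, 228.7]), 157.5, array([ 0.5254, -0.119 ])), (array([239.6, 222.4]), 156.5, array([0.4337, 0.0049])), (array([287.7, 204.4]), 134.0, array([ 0.58 , -0.031])), (array([324.2, 194.2]), 86.5, array([ 0.6891, -0.0712]))]
yellow top []
yellow scn [(array([313.3, 250.9]), 115.5, array([ 0.4875, -0.1956])), (array([281.6, 244.9]), 102.5, array([ 0.4485, -0.1285]))]
pink top [(array([322.9, 240.3]), 62.0, array([ 0.3692, -0.15  ]))]
pink scn [(array([266.9, 264.8]), 122.0, array([ 0.3746, -0.1502]))]
t [(array([206, 174], dtype=int32), array([0.61 , 0.286]), array([0.616, 0.29 ])), (array([189, 231], dtype=int32), array([0.396, 0.341]), array([0.398, 0.346])), (array([231, 241], dtype=int32), array([0.362, 0.186]), array([0.363, 0.188])), (array([246, 187], dtype=int32), array([0.562, 0.135]), array([0.567, 0.136]))]
s [(array([243, 185], dtype=int32), array([0.539, 0.103]), array([0.565, 0.131])), (array([221, 161], dtype=int32), array([0.579, 0.242]), array([0.607, 0.275])), (array([158, 179], dtype=int32), array([0.384, 0.295]), array([0.404, 0.33 ])), (array([154, 172], dtype=int32), array([0.397, 0.334]), array([0.418, 0.37 ])), (array([175, 206], dtype=int32), array([0.343, 0.158]), array([0.362, 0.188]))]
```

View pics/crop0.png

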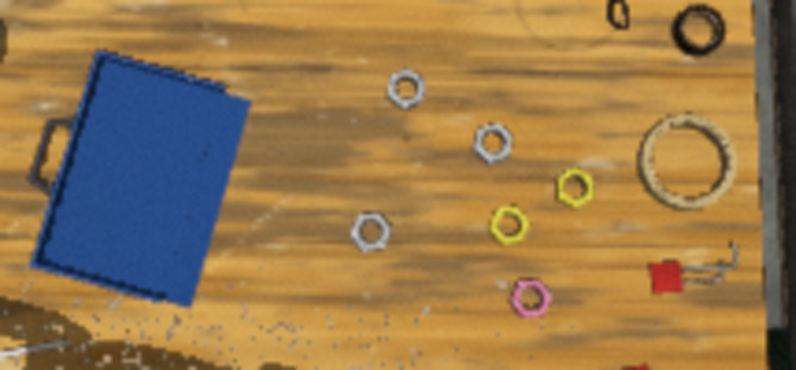

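Crop: the three plain steel nuts are at crop pixels (406,89), (492,143) and (370,231), clearly different from the two yellow ones and the pink one. The tray mouth faces them. The heights and sizes agree across both views. I'll push with the fingers opened to about 30 mm as a fork, so each nut nests in it, and take one nut at a time.

```bash
cat > plan.py <<'E'
from h import *
u=np.array([.248,.969]);u/=np.linalg.norm(u);v=np.array([-u[1],u[0]]);M=np.array([.464,.160])
W=lambda p:M+p[0]*u+p[1]*v
Tr=lambda w:np.array([(w-M)@u,(w-M)@v])
def go(xy,z,ang=None):
    "shift/turn in tool units from present pose"
    from scipy.spatial.transform import Rotation as R
    s=robot.read_state();r=R.from_quat(s["eef_rot"]).as_matrix()
    d=r.T@(np.array([*xy,z])-s["eef_pos"])/.5
    a=np.arctan2(r[1,0],r[0,0]);tw=0 if ang is None else -((ang-a+np.pi)%(2*np.pi)-np.pi)/(np.pi/2)
    return d.round(4),round(tw,4)
E
python3 - <<'E'
from plan import *
t=dict(np.load("top0.npz"))
print("yellow",[Tr(ray(t,p,.012)[0]).round(3) for p in((335.4,210.5),(317.6,220.5))])
for n,w,g in(("A",(.434,.007),(.10,.065)),("C",(.580,-.029),(.10,.005)),("B",(.525,-.116),(.10,-.06))):
    w=np.array(w);d=W(g)-w;L=np.linalg.norm(d);d/=L
    print(n,Tr(w).round(3),"ang",np.arctan2(d[1],d[0]).round(4),"L",L.round(3),"start",(w-.038*d).round(4),"end",(W(g)-.026*d).round(4))
    if n=="A":print(go(w-.041*d,.08,np.arctan2(d[1],d[0])))
E
```

```text
yellow [array([-0.343, -0.104]), array([-0.288, -0.051])]
A [-0.156 -0.009] ang 1.6015 L 0.266 start [ 0.4352 -0.031 ] end [0.4266 0.247 ]
(array([-0.8423, -0.9185,  0.1935]), np.float64(0.761))
C [-0.154 -0.159] ang 1.8936 L 0.303 start [ 0.5921 -0.065 ] end [0.4922 0.2335]
B [-0.252 -0.128] ang 1.5096 L 0.359 start [ 0.5227 -0.1539] end [0.5453 0.216 ]
```

>>> move_arm([
  [[-0.842,-0.918,0.19,0.761],[-0.842,-0.918,0.19,0.761],[-0.842,-0.918,0.19,0.761],[-0.842,-0.918,0.19,0.761],[-0.842,-0.918,0.19,0.761],[-0.842,-0.918,0.19,0.761],[-0.842,-0.918,0.19,0.761],[-0.842,-0.918,0.19,0.761],[-0.842,-0.918,0.19,0.761],[-0.842,-0.918,0.19,0.761]],
], claw=0.33)

```text
time: 0.93
eef_pos: [0.3539, 0.1595, 0.1136]
eef_rot: [0.698, 0.716, 0.0, 0.0]
force: [0.4, 1.0, 0.1]
opening: 0.0304
gripper_force: 0.0
```

```bash
python3 -c "
from plan import *
s=robot.read_state();print(s['time'],s['eef_pos'],s['opening'],go((.4353,-.034),.08,1.6015))"
```

```text
0.9333 [0.35386651 0.15947389 0.11363368] 0.030377183187050186 (array([-0.391 ,  0.1528,  0.0672]), np.float64(-0.0031))
```

>>> move_arm([
  [[-0.391,0.153,0.067,0],[-0.391,0.153,0.067,0],[-0.391,0.153,0.067,0],[-0.391,0.153,0.067,0],[-0.391,0.153,0.067,0],[-0.391,0.153,0.067,0],[-0.391,0.153,0.067,0],[-0.391,0.153,0.067,0]],
])

```text
time: 1.6
eef_pos: [0.4355, -0.0314, 0.0801]
eef_rot: [0.697, 0.717, -0.0, -0.001]
force: [-0.9, 0.7, 0.2]
opening: 0.0303
gripper_force: 0.0
```

```bash
python3 -c "
from plan import *
s=robot.read_state();print(s['eef_pos'],s['opening'],go((.4352,-.034),.008,1.6015))"
```

```text
[ 0.43546537 -0.03137131  0.08005851] 0.03034590214077278 (array([-0.0054, -0.0005,  0.1441]), np.float64(-0.0008))
```

>>> move_arm([
  [[-0.004,0,0.05,0],[-0.004,0,0.1,0],[-0.004,0,0.13,0],[-0.004,0,0.144,0],[-0.004,0,0.144,0],[0.01,0,0.144,0],[0.024,0,0.144,0],[0.038,0,0.144,0],[0.052,0,0.144,0],[0.066,0,0.144,0]],
])

```text
time: 2.43
eef_pos: [0.4356, 0.0023, 0.009]
eef_rot: [0.696, 0.718, 0.001, 0.0]
force: [-0.3, 0.0, 0.2]
opening: 0.0302
gripper_force: 0.0
```

```bash
python3 -c "
from plan import *
s=robot.read_state();print(s['eef_pos'],s['force'],go((.4266,.247),.008,1.6015))
c=robot.camera('scene');cv2.imwrite('pics/s1.png',cv2.resize(c['image'][130:290,130:350,::-1],None,fx=3.6,fy=3.6,interpolation=cv2.INTER_CUBIC))"
```

```text
[0.43559668 0.00228097 0.00901196] [-0.29296571  0.03079346  0.24417903] (array([ 0.4898, -0.0028,  0.0021]), np.float64(0.0002))
```

View pics/s1.png

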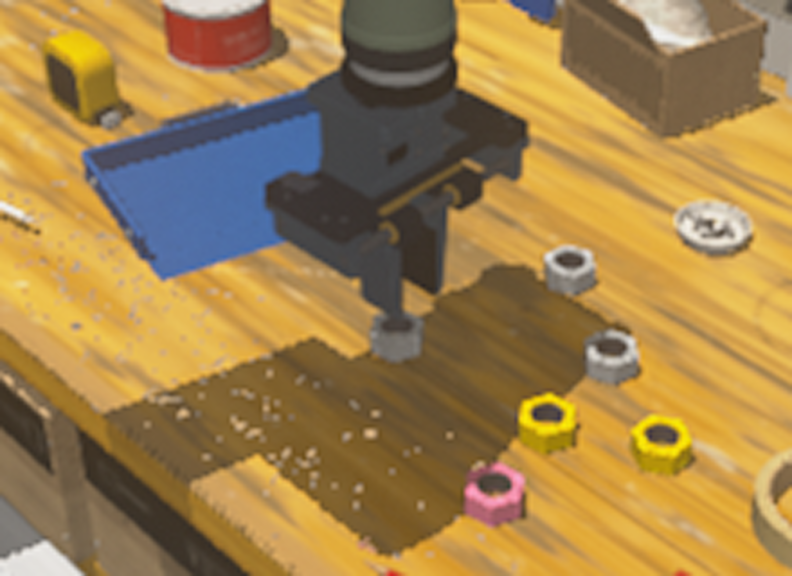

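The crop shows the steel nut at (397,335), with the fingers seemingly behind it from the camera. I expected them on the near side, so I'll check the projection before moving again.

```bash
python3 -c "
from plan import *
c=robot.camera('scene');s=robot.read_state()
print(s['eef_pos'],s['force'])
f=lambda P:((proj(c,P)-[130,130])*3.6).round()
p=s['eef_pos'];print(f([p,p+[.03,0,0],p-[.03,0,0],p+[0,0,.08],[.434,.007,.0095],[.58,-.029,.0095]]))
print([(b[0].round(1),ray(c,b[0],.0095).round(4)) for b in blobs(c,'steel',(225,190,330,280))])
c=robot.camera('top');print(c['T'][:3,3])
print([(b[0].round(1),ray(c,b[0],.012).round(4)) for b in blobs(c,'steel',(255,165,350,255))])
a=c['image'][160:260,200:360];cv2.imwrite('pics/t1.png',cv2.resize(a[:,:,::-1],None,fx=4.5,fy=4.5,interpolation=cv2.INTER_CUBIC))
"
```

```text
[0.43533408 0.00238094 0.00873955] [-0.50983231  0.20362565  0.30584347]
[[399. 334.]
 [429. 315.]
 [368. 353.]
 [398. 245.]
 [393. 331.]
 [566. 267.]]
[(array([299.2, 228.6]), array([[ 0.5255, -0.1187]])), (array([239.8, 222.6]), array([[0.4333, 0.0037]])), (array([287.8, 204.5]), array([[ 0.5801, -0.0312]])), (array([324.2, 194.3]), array([[ 0.689 , -0.0713]]))]
[0.28683111 0.07615782 1.52184971]
[(array([288.4, 209.5]), array([[ 0.4816, -0.0235]])), (array([275.7, 226. ]), array([[0.4195, 0.0236]])), (array([308.4, 220.3]), array([[ 0.4422, -0.0976]])), (array([289.5, 183.7]), array([[ 0.5796, -0.0274]]))]
```

View pics/t1.png

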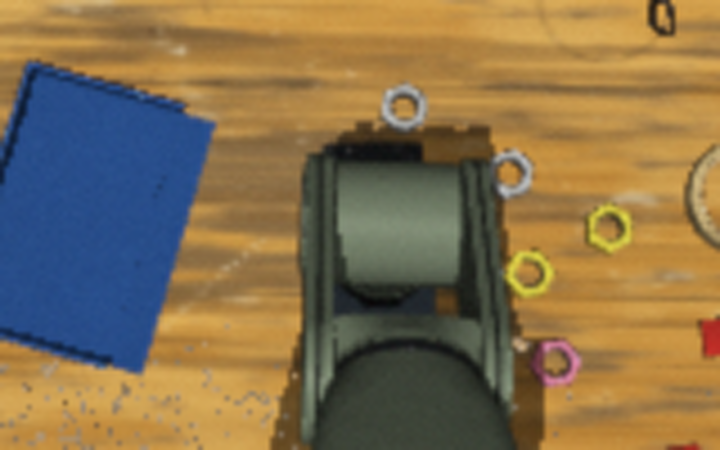

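The top view has the arm over the nut, at about (400,230), and C and B are undisturbed. The picture puts the fingertips about 27 mm above or beyond where the state says they are, so I'll check that against the first picture.

```bash
python3 -c "
from plan import *
s=dict(np.load('scene0.npz'))
p=np.array([.194,.541,.177]);y=np.array([.338,.941,0])
print(proj(s,[p,p+.045*y,p-.045*y,p+[0,0,.08]]).round(1))
im=s['image'][50:140,0:80];im=cv2.resize(im[:,:,::-1],None,fx=4,fy=4,interpolation=cv2.INTER_CUBIC)
c=robot.camera('scene');b=cv2.resize(c['image'][170:240,200:280,::-1],None,fx=5,fy=5,interpolation=cv2.INTER_CUBIC)
im=cv2.copyMakeBorder(im,0,0,0,10,0);h=max(im.shape[0],b.shape[0])
P=lambda a:cv2.copyMakeBorder(a,0,h-a.shape[0],0,0,0)
cv2.imwrite('pics/cmp.png',np.hstack([P(im),P(b)]))
"
```

```text
[[ 42.8 125. ]
 [ 41.7 118.3]
 [ 44.  132.1]
 [ 34.7  98. ]]
```

View pics/cmp.png

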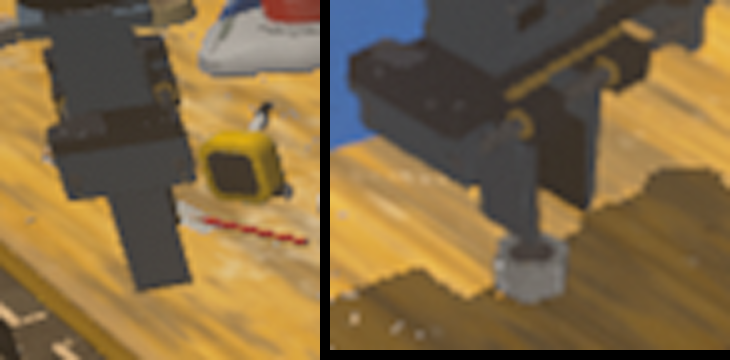

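In both pictures the tips sit about 26–28 mm above the claimed TCP, and the nut has neither moved nor pushed back. The fingertips are therefore really around z≈0.035, passing over the nut. I'll back off behind it and feel downward carefully.

>>> move_arm([
  [[-0.04,0,0,0],[-0.088,0,0,0],[-0.088,0,0,0],[-0.088,0,0.008,0],[-0.088,0,0.016,0],[-0.088,0,0.02,0],[-0.088,0,0.024,0],[-0.088,0,0.026,0],[-0.088,0,0.026,0]],
])

```text
time: 3.38
eef_pos: [0.4363, -0.0422, -0.0049]
eef_rot: [0.696, 0.718, -0.0, -0.0]
force: [0.2, 0.1, 0.3]
opening: 0.0299
gripper_force: 0.0
```

```bash
python3 -c "
from plan import *
c=robot.camera('scene');s=robot.read_state()
print(s['eef_pos'],s['force'])
p=s['eef_pos'];print(((proj(c,[p,p+[.022,0,0],p-[.022,0,0],[p[0],p[1],.027]])-[200,170])*5).round())
b=cv2.resize(c['image'][170:250,200:300,::-1],None,fx=5,fy=5,interpolation=cv2.INTER_CUBIC)
cv2.imwrite('pics/s2.png',b)
"
```

```text
[ 0.43646033 -0.04232557 -0.00475479] [-0.1052379  -0.11599991 -0.5259539 ]
[[266. 324.]
 [296. 304.]
 [235. 344.]
 [266. 276.]]
```

View pics/s2.png

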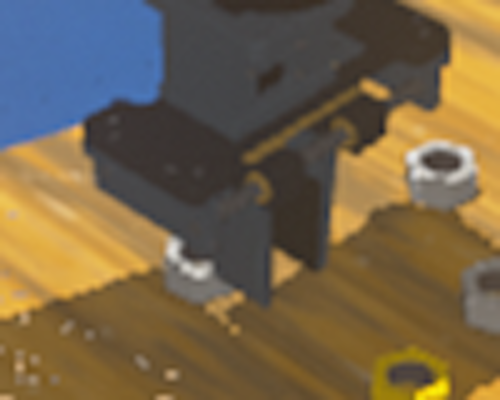

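The nut is at (200,275), with the fingers now clearly behind it and still 25–30 mm above the bench, while the state reads z=-0.005 with no force. The offset is confirmed, so I'll keep feeling down slowly.

>>> move_arm([
  [[0,0,0.006,0],[0,0,0.012,0],[0,0,0.018,0],[0,0,0.022,0],[0,0,0.026,0],[0,0,0.03,0],[0,0,0.033,0],[0,0,0.036,0],[0,0,0.036,0],[0,0,0.036,0]],
])

```text
time: 4.27
eef_pos: [0.4365, -0.0426, -0.0226]
eef_rot: [0.696, 0.718, 0.0, -0.0]
force: [-0.2, 0.3, -0.4]
opening: 0.0301
gripper_force: 0.0
```

>>> move_arm([
  [[0,0,0.002,0],[0,0,0.004,0],[0,0,0.006,0],[0,0,0.008,0],[0,0,0.008,0]],
])

```text
time: 4.68
eef_pos: [0.4364, -0.0426, -0.0268]
eef_rot: [0.696, 0.718, -0.0, -0.0]
force: [0.0, 0.0, -1.0]
opening: 0.0302
gripper_force: 0.0
```

```bash
python3 -c "
from plan import *
c=robot.camera('scene');s=robot.read_state()
print(s['eef_pos'],s['force'])
p=s['eef_pos'];f=lambda P:((proj(c,P)-[200,170])*5).round().tolist()
for z in(0,.005,.01):print(z,f([[p[0]-.015,p[1]-.016,z],[p[0]-.0285,p[1]-.016,z],[p[0]+.0285,p[1]-.016,z]]))
b=cv2.resize(c['image'][170:250,200:300,::-1],None,fx=5,fy=5,interpolation=cv2.INTER_CUBIC)
cv2.imwrite('pics/s3.png',b)
"
```

```text
[ 0.43648663 -0.04265634 -0.02668658] [-0.45217583  0.39392217  0.20283481]
0 [[267.0, 346.0], [248.0, 359.0], [328.0, 306.0]]
0.005 [[267.0, 338.0], [248.0, 351.0], [328.0, 299.0]]
0.01 [[268.0, 331.0], [248.0, 344.0], [328.0, 291.0]]
```

View pics/s3.png

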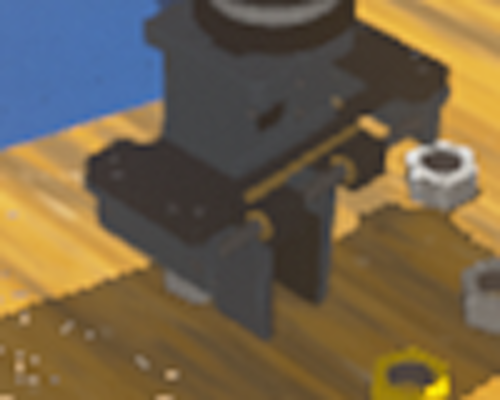

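The fingers are now nearly on the bench: tip corners at (270,338) and (327,302) match z of about 3–8 mm. One more fine probe will find the exact contact height.

>>> move_arm([
  [[0,0,0.002,0],[0,0,0.004,0],[0,0,0.006,0],[0,0,0.006,0]],
])

```text
time: 5.07
eef_pos: [0.4364, -0.0426, -0.0298]
eef_rot: [0.696, 0.718, -0.0, -0.0]
force: [0.1, 0.0, 0.7]
opening: 0.0302
gripper_force: 0.0
```

>>> move_arm([
  [[0,0,0.002,0],[0,0,0.004,0],[0,0,0.004,0]],
])

```text
time: 5.32
eef_pos: [0.4364, -0.0426, -0.0318]
eef_rot: [0.696, 0.718, -0.0, -0.0]
force: [-0.2, 1.0, -0.3]
opening: 0.0299
gripper_force: 0.0
```

>>> move_arm([
  [[0,0,0.002,0],[0,0,0.004,0],[0,0,0.004,0]],
])

```text
time: 5.57
eef_pos: [0.4364, -0.0426, -0.0338]
eef_rot: [0.696, 0.718, -0.0, -0.0]
force: [-0.5, -0.6, -0.1]
opening: 0.0301
gripper_force: 0.0
```

>>> move_arm([
  [[0,0,0.002,0],[0,0,0.004,0],[0,0,0.004,0]],
])

```text
time: 5.82
eef_pos: [0.4365, -0.0427, -0.0358]
eef_rot: [0.696, 0.718, -0.0, -0.0]
force: [0.1, 0.1, 0.4]
opening: 0.0304
gripper_force: 0.0
```

>>> move_arm([
  [[0,0,0.002,0],[0,0,0.004,0],[0,0,0.004,0]],
])

```text
time: 6.07
eef_pos: [0.4367, -0.0427, -0.0369]
eef_rot: [0.696, 0.718, 0.0, 0.0]
force: [-2.0, -0.2, 8.2]
opening: 0.03
gripper_force: 4.1
```

Contact at state z≈-0.0367, so the bench lies 37 mm below what the state reports. I'll run the fingertips 8 mm above the bench (state z≈-0.029) and push nut A.

>>> move_arm([
  [[0,0,-0.01,0],[0,0,-0.018,0],[0.012,0,-0.018,0],[0.024,0,-0.018,0],[0.036,0,-0.018,0],[0.048,0,-0.018,0],[0.06,0,-0.018,0],[0.074,0,-0.018,0],[0.088,0,-0.018,0],[0.102,0,-0.018,0]],
])

```text
time: 6.9
eef_pos: [0.4349, 0.0091, -0.0287]
eef_rot: [0.696, 0.718, -0.0, -0.0]
force: [-0.3, -0.5, -0.6]
opening: 0.03
gripper_force: 0.2
```

```bash
python3 -c "
from plan import *
c=robot.camera('scene');s=robot.read_state()
print(s['eef_pos'],s['force'],go((.4266,.247),-.029,1.6015))
b=cv2.resize(c['image'][140:250,150:300,::-1],None,fx=5,fy=5,interpolation=cv2.INTER_CUBIC)
cv2.imwrite('pics/s4.png',b)
"
```

```text
[ 0.43482193  0.00992808 -0.02867458] [ 0.22816105 -0.02813223 -1.04720956] (array([ 0.4744, -0.0017,  0.0009]), np.float64(0.0003))
```

View pics/s4.png

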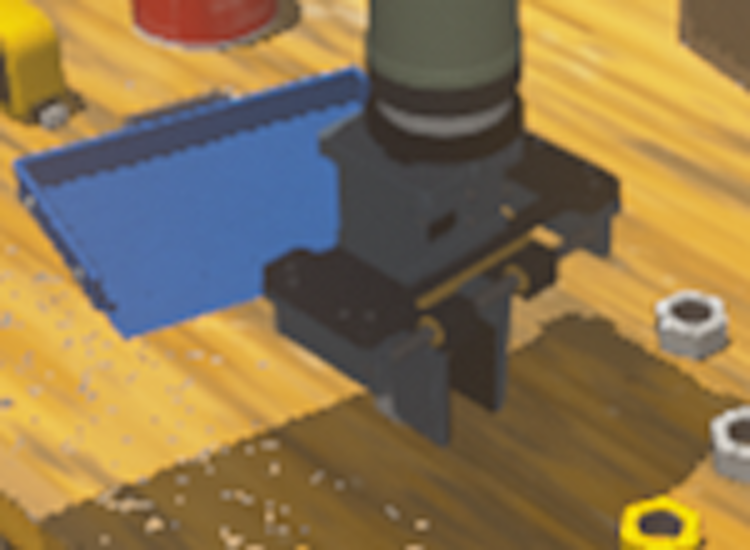

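The fork at (430,400) now hides nut A, with only its edge showing at (385,400), so the nut is being pushed. The other nuts and the tray are unmoved, so I'll continue.

>>> move_arm([
  [[0.016,0,0,0],[0.032,0,0,0],[0.048,0,0,0],[0.064,0,0,0],[0.08,0,0,0],[0.096,0,0,0],[0.112,0,0,0],[0.128,0,0,0],[0.144,0,0,0],[0.16,0,0,0]],
])

```text
time: 7.78
eef_pos: [0.4325, 0.0891, -0.0286]
eef_rot: [0.696, 0.718, 0.0, -0.0]
force: [0.4, -0.9, 0.3]
opening: 0.0301
gripper_force: 0.2
```

>>> move_arm([
  [[0.016,0,0,0],[0.032,0,0,0],[0.048,0,0,0],[0.064,0,0,0],[0.08,0,0,0],[0.096,0,0,0],[0.112,0,0,0],[0.128,0,0,0],[0.144,0,0,0],[0.16,0,0,0]],
])

```text
time: 8.62
eef_pos: [0.4301, 0.169, -0.0285]
eef_rot: [0.696, 0.718, 0.0, 0.0]
force: [-0.3, -0.7, 0.7]
opening: 0.0304
gripper_force: 0.5
```

```bash
cat > n.py <<'E'
from plan import *
s=robot.read_state();print(s['time'],s['eef_pos'].round(4),Tr(s['eef_pos'][:2]).round(3),s['force'].round(1))
for n,z,roi in(("top",.013,(190,165,360,255)),("scene",.0105,(145,150,330,280))):
    c=robot.camera(n)
    for k in("steel","yellow","pink"):
        print(n,k,[(b[0].round(),b[1],ray(c,b[0],z)[0].round(3),Tr(ray(c,b[0],z)[0]).round(3)) for b in blobs(c,k,roi)])
E
python3 n.py
```

```text
8.6167 [ 0.4301  0.169  -0.0285] [0.    0.035] [-0.3 -0.7  0.7]
top steel [(array([219., 237.]), 99.5, array([0.378, 0.233]), array([0.05 , 0.101])), (array([250., 226.]), 87.5, array([0.418, 0.12 ]), array([-0.051,  0.034])), (array([231., 211.]), 551.5, array([0.473, 0.191]), array([ 0.033, -0.001])), (array([313., 198.]), 67.5, array([ 0.525, -0.114]), array([-0.25 , -0.127])), (array([289., 184.]), 69.0, array([ 0.58 , -0.027]), array([-0.153, -0.159]))]
top yellow []
top pink [(array([323., 240.]), 62.0, array([ 0.369, -0.15 ]), array([-0.324,  0.015]))]
scene steel [(array([299., 229.]), 158.5, array([ 0.524, -0.12 ]), array([-0.256, -0.128])), (array([288., 204.]), 134.0, array([ 0.579, -0.032]), array([-0.157, -0.159])), (array([324., 192.]), 123.0, array([ 0.695, -0.066]), array([-0.162, -0.28 ])), (array([230., 169.]), 53.5, array([0.584, 0.209]), array([ 0.077, -0.105])), (array([176., 168.]), 431.5, array([0.471, 0.327]), array([0.164, 0.035]))]
scene yellow [(array([313., 251.]), 118.0, array([ 0.487, -0.196]), array([-0.339, -0.111])), (array([282., 245.]), 106.5, array([ 0.448, -0.129]), array([-0.284, -0.057]))]
scene pink [(array([267., 265.]), 121.5, array([ 0.374, -0.151]), array([-0.323,  0.01 ]))]
```

>>> move_arm([
  [[0.016,0,0,0],[0.032,0,0,0],[0.048,0,0,0],[0.064,0,0,0],[0.08,0,0,0],[0.096,0,0,0],[0.112,0,0,0],[0.128,0,0,0],[0.144,0,0,0],[0.156,0,0,0]],
])

```text
time: 9.55
eef_pos: [0.4278, 0.2472, -0.0286]
eef_rot: [0.696, 0.718, 0.0, -0.0]
force: [-0.4, -0.1, 0.9]
opening: 0.03
gripper_force: 0.2
```

>>> move_arm([
  [[0,0,0,0],[-0.03,0,0,0],[-0.08,0,0,0],[-0.08,0,-0.06,0],[-0.08,0,-0.14,0],[-0.08,0,-0.18,0],[-0.08,0,-0.18,0]],
])

```text
time: 10.13
eef_pos: [0.4324, 0.2075, 0.0659]
eef_rot: [0.696, 0.718, 0.005, 0.002]
force: [0.7, -0.3, -0.3]
opening: 0.0299
gripper_force: 0.0
```

```bash
python3 -c "
from plan import *
s=robot.read_state();print(s['eef_pos'].round(4),s['force'])
g=np.array([.592,-.072]);print(go(g,.06,1.8936))"; python3 n.py | grep steel
```

```text
[0.4324 0.2075 0.0659] [ 0.72750694 -0.27244817 -0.26646867]
(array([-0.5683,  0.3022,  0.0124]), np.float64(-0.1865))
top steel [(array([230., 250.]), 179.5, array([0.329, 0.191]), array([-0.003,  0.139])), (array([211., 228.]), 31.5, array([0.41 , 0.263]), array([0.086, 0.078])), (array([313., 198.]), 67.5, array([ 0.525, -0.114]), array([-0.25 , -0.127])), (array([218., 224.]), 1331.0, array([0.426, 0.238]), array([0.067, 0.056])), (array([289., 184.]), 67.5, array([ 0.58 , -0.027]), array([-0.152, -0.158]))]
scene steel [(array([299., 229.]), 157.5, array([ 0.524, -0.12 ]), array([-0.256, -0.128])), (array([288., 204.]), 134.0, array([ 0.579, -0.032]), array([-0.157, -0.159])), (array([324., 192.]), 123.0, array([ 0.695, -0.066]), array([-0.162, -0.28 ])), (array([175., 180.]), 134.0, array([0.429, 0.277]), array([0.104, 0.063])), (array([162., 173.]), 44.0, array([0.424, 0.334]), array([0.159, 0.082])), (array([230., 175.]), 96.5, array([0.561, 0.184]), array([ 0.048, -0.088]))]
```

Nut A lies in the tray at about (0.104, 0.063) in tray axes, as planned. Nut C is next.

>>> move_arm([
  [[-0.568,0.302,0.012,-0.187],[-0.568,0.302,0.012,-0.187],[-0.568,0.302,0.012,-0.187],[-0.568,0.302,0.012,-0.187],[-0.568,0.302,0.012,-0.187],[-0.568,0.302,0.012,-0.187],[-0.568,0.302,0.012,-0.187],[-0.568,0.302,0.012,-0.187],[-0.568,0.302,0.012,-0.187],[-0.568,0.302,0.012,-0.187]],
])

```text
time: 11.07
eef_pos: [0.5877, -0.0746, 0.0529]
eef_rot: [0.585, 0.811, -0.001, -0.002]
force: [-0.2, 0.4, -0.4]
opening: 0.0301
gripper_force: 0.0
```

```bash
python3 -c "
from plan import *
s=robot.read_state();print(s['eef_pos'].round(4))
g=np.array([.592,-.070]);print(go(g,-.0285,1.8936))"
```

```text
[ 0.5877 -0.0746  0.0529]
(array([0.0057, 0.0116, 0.1627]), np.float64(-0.0012))
```

>>> move_arm([
  [[0,0.008,0,0],[0,0.008,0.04,0],[0,0.008,0.08,0],[0,0.008,0.12,0],[0,0.008,0.145,0],[0,0.008,0.145,0],[0,0.008,0.145,0]],
])

```text
time: 11.65
eef_pos: [0.5912, -0.0701, -0.0178]
eef_rot: [0.583, 0.813, -0.0, -0.001]
force: [0.8, -0.5, -0.7]
opening: 0.0302
gripper_force: 0.0
```

```bash
python3 -c "
from plan import *
s=robot.read_state();print(s['eef_pos'].round(4),s['force'])
g=np.array([.4922,.2335]);print(go(g,-.0285,1.8936))
"; python3 n.py|grep steel
```

```text
[ 0.5912 -0.0701 -0.0178] [ 0.83870442 -0.5057504  -0.67193236]
(array([0.6386, 0.0071, 0.0223]), np.float64(0.0022))
top steel [(array([312., 246.]), 949.5, array([ 0.349, -0.108]), array([-0.288,  0.045])), (array([264., 242.]), 782.0, array([0.362, 0.065]), array([-0.117,  0.075])), (array([207., 223.]), 75.0, array([0.427, 0.278]), array([0.105, 0.065])), (array([313., 211.]), 1539.0, array([ 0.478, -0.115]), array([-0.263, -0.082])), (array([312., 182.]), 422.5, array([ 0.587, -0.112]), array([-0.233, -0.186]))]
scene steel [(array([299., 229.]), 163.0, array([ 0.524, -0.12 ]), array([-0.257, -0.128])), (array([324., 192.]), 126.5, array([ 0.695, -0.067]), array([-0.162, -0.28 ])), (array([294., 199.]), 484.0, array([ 0.611, -0.026]), array([-0.144, -0.189])), (array([175., 180.]), 135.0, array([0.429, 0.277]), array([0.104, 0.063])), (array([324., 167.]), 40.5, array([0.801, 0.015]), array([-0.057, -0.362])), (array([205., 171.]), 464.0, array([0.523, 0.252]), array([ 0.104, -0.034])), (array([302., 164.]), 567.0, array([0.764, 0.074]), array([-0.009, -0.311]))]
```

>>> move_arm([
  [[0,0.003,0.012,0],[0,0.006,0.022,0],[0.012,0.006,0.022,0],[0.024,0.006,0.022,0],[0.036,0.006,0.022,0],[0.05,0.006,0.022,0],[0.065,0.006,0.022,0],[0.08,0.006,0.022,0],[0.096,0.006,0.022,0],[0.112,0.006,0.022,0]],
])

```text
time: 12.58
eef_pos: [0.5771, -0.0168, -0.028]
eef_rot: [0.584, 0.812, 0.0, 0.0]
force: [-0.3, -1.0, -0.2]
opening: 0.0299
gripper_force: 0.4
```

>>> move_arm([
  [[0.016,0,0,0],[0.032,0,0,0],[0.048,0,0,0],[0.064,0,0,0],[0.08,0,0,0],[0.096,0,0,0],[0.112,0,0,0],[0.128,0,0,0],[0.144,0,0,0],[0.16,0,0,0]],
])

```text
time: 13.42
eef_pos: [0.5516, 0.0589, -0.0281]
eef_rot: [0.584, 0.812, 0.0, 0.0]
force: [0.3, -0.7, -0.1]
opening: 0.0302
gripper_force: 0.5
```

```bash
python3 n.py|grep -v yell; python3 -c "
from plan import *
print(go((.4922,.2335),-.0285,1.8936))
"
```

```text
13.4167 [ 0.5516  0.0589 -0.0281] [-0.076 -0.11 ] [ 0.3 -0.7 -0.1]
top steel [(array([221., 252.]), 56.5, array([0.322, 0.224]), array([0.027, 0.154])), (array([239., 251.]), 79.5, array([0.326, 0.158]), array([-0.036,  0.133])), (array([283., 250.]), 420.0, array([ 0.332, -0.002]), array([-0.19 ,  0.088])), (array([207., 223.]), 74.0, array([0.427, 0.278]), array([0.106, 0.065])), (array([272., 218.]), 806.5, array([0.448, 0.036]), array([-0.124, -0.015])), (array([313., 198.]), 68.5, array([ 0.525, -0.114]), array([-0.25 , -0.127])), (array([285., 184.]), 131.5, array([ 0.576, -0.012]), array([-0.139, -0.151])), (array([268., 174.]), 432.0, array([0.617, 0.052]), array([-0.067, -0.175])), (array([257., 189.]), 175.5, array([0.559, 0.094]), array([-0.041, -0.109]))]
top pink [(array([323., 240.]), 62.0, array([ 0.369, -0.15 ]), array([-0.324,  0.015]))]
scene steel [(array([299., 229.]), 158.5, array([ 0.524, -0.12 ]), array([-0.256, -0.128])), (array([324., 192.]), 124.5, array([ 0.695, -0.066]), array([-0.162, -0.28 ])), (array([246., 188.]), 328.5, array([0.55 , 0.103]), array([-0.034, -0.098])), (array([175., 180.]), 135.0, array([0.429, 0.277]), array([0.104, 0.063])), (array([277., 158.]), 40.5, array([0.738, 0.154]), array([ 0.062, -0.267])), (array([183., 165.]), 186.5, array([0.494, 0.325]), array([0.167, 0.012])), (array([229., 165.]), 27.0, array([0.6  , 0.228]), array([ 0.1  , -0.115])), (array([254., 158.]), 362.0, array([0.681, 0.203]), array([ 0.096, -0.2  ]))]
scene pink [(array([267., 266.]), 128.0, array([ 0.37 , -0.153]), array([-0.327,  0.013]))]
(array([ 0.3677, -0.0005,  0.001 ]), np.float64(0.0017))
```

>>> move_arm([
  [[0.016,0,0,0],[0.032,0,0,0],[0.048,0,0,0],[0.064,0,0,0],[0.08,0,0,0],[0.096,0,0,0],[0.112,0,0,0],[0.128,0,0,0],[0.144,0,0,0],[0.16,0,0,0]],
])

```text
time: 14.35
eef_pos: [0.5261, 0.1347, -0.028]
eef_rot: [0.584, 0.812, 0.0, 0.0]
force: [0.1, -3.0, 1.7]
opening: 0.0302
gripper_force: 1.2
```

>>> move_arm([
  [[0.016,0,0,0],[0.032,0,0,0],[0.048,0,0,0],[0.064,0,0,0],[0.08,0,0,0],[0.096,0,0,0],[0.112,0,0,0],[0.128,0,0,0],[0.144,0,0,0],[0.16,0,0,0]],
])

```text
time: 15.18
eef_pos: [0.5006, 0.2105, -0.0281]
eef_rot: [0.584, 0.812, 0.0, -0.0]
force: [0.5, -1.8, 1.6]
opening: 0.0301
gripper_force: 1.1
```

>>> move_arm([
  [[0.014,0,0,0],[0.028,0,0,0],[0.04,0,0,0],[0.04,0,0,0],[0,0,0,0],[-0.05,0,0,0],[-0.05,0,-0.08,0],[-0.05,0,-0.16,0],[-0.05,0,-0.18,0],[-0.05,0,-0.18,0]],
])

```text
time: 16.02
eef_pos: [0.5114, 0.187, 0.0652]
eef_rot: [0.584, 0.812, 0.003, 0.002]
force: [0.4, 0.4, -0.4]
opening: 0.0303
gripper_force: 0.0
```

```bash
python3 n.py|grep -v pink; python3 -c "
from plan import *
w=np.array([.525,-.117]);d=W((.10,-.06))-w;L=np.linalg.norm(d);d/=L
print(go(w-.038*d,.06,np.arctan2(d[1],d[0])))
"
```

```text
16.0167 [0.5114 0.187  0.0652] [ 0.038 -0.039] [ 0.4  0.4 -0.4]
top steel [(array([238., 238.]), 1372.0, array([0.375, 0.163]), array([-0.019,  0.087])), (array([237., 198.]), 33.0, array([0.522, 0.169]), array([ 0.023, -0.054])), (array([313., 198.]), 67.5, array([ 0.525, -0.114]), array([-0.25 , -0.127])), (array([223., 200.]), 1464.5, array([0.514, 0.22 ]), array([ 0.07 , -0.033]))]
top yellow []
scene steel [(array([299., 229.]), 157.5, array([ 0.524, -0.12 ]), array([-0.256, -0.128])), (array([324., 192.]), 123.0, array([ 0.695, -0.066]), array([-0.162, -0.28 ])), (array([175., 180.]), 134.0, array([0.429, 0.277]), array([0.104, 0.063])), (array([195., 175.]), 119.5, array([0.486, 0.257]), array([0.1  , 0.003])), (array([231., 182.]), 68.5, array([0.54 , 0.154]), array([ 0.014, -0.075])), (array([181., 166.]), 114.5, array([0.488, 0.328]), array([0.169, 0.018])), (array([211., 155.]), 29.5, array([0.597, 0.31 ]), array([ 0.179, -0.092]))]
scene yellow [(array([313., 251.]), 118.0, array([ 0.487, -0.196]), array([-0.339, -0.111])), (array([282., 245.]), 106.5, array([ 0.448, -0.129]), array([-0.284, -0.057]))]
(array([-0.6556, -0.1897,  0.0026]), np.float64(0.2452))
```

Nut C is at (0.100, 0.003). Now nut B, descending close behind it to stay clear of the yellow nuts.

>>> move_arm([
  [[-0.656,-0.19,0,0.245],[-0.656,-0.19,0,0.245],[-0.656,-0.19,0,0.245],[-0.656,-0.19,0,0.245],[-0.656,-0.19,0,0.245],[-0.656,-0.19,0,0.245],[-0.656,-0.19,0,0.245],[-0.656,-0.19,0,0.245],[-0.656,-0.19,0,0.245],[-0.656,-0.19,0,0.245]],
])

```text
time: 16.95
eef_pos: [0.522, -0.157, 0.0596]
eef_rot: [0.73, 0.684, -0.001, -0.002]
force: [-0.1, 1.2, -0.3]
opening: 0.0302
gripper_force: 0.0
```

>>> move_arm([
  [[0,0,0,0],[0,0,0.03,0],[0,0,0.05,0],[0,0,0.05,0],[0,0,0.05,0]],
])

```text
time: 17.37
eef_pos: [0.5225, -0.1534, 0.036]
eef_rot: [0.727, 0.686, -0.001, -0.001]
force: [0.0, -0.0, 0.1]
opening: 0.0303
gripper_force: 0.0
```

```bash
python3 -c "
from plan import *
w=np.array([.525,-.117]);d=W((.10,-.06))-w;L=np.linalg.norm(d);d/=L
s=robot.read_state();print(s['eef_pos'],(w-.038*d))
print(go(w-.038*d,-.0285,np.arctan2(d[1],d[0])))
"
```

```text
[ 0.52249762 -0.15339728  0.03595556] [ 0.52268402 -0.15492936]
(array([-0.0032,  0.0009,  0.1289]), np.float64(0.0016))
```

>>> move_arm([
  [[-0.003,0,0.03,0],[-0.003,0,0.06,0],[-0.003,0,0.08,0],[-0.003,0,0.095,0],[-0.003,0,0.108,0],[-0.003,0,0.12,0],[-0.003,0,0.129,0],[-0.003,0,0.129,0]],
])

```text
time: 18.03
eef_pos: [0.5228, -0.1564, -0.0283]
eef_rot: [0.728, 0.685, -0.0, -0.001]
force: [-0.4, -0.2, 0.3]
opening: 0.0301
gripper_force: 0.0
```

```bash
python3 n.py|grep -v top; python3 -c "
from plan import *
print(go((.5453,.216),-.0285,1.5096))
"
```

```text
18.0333 [ 0.5228 -0.1564 -0.0283] [-0.292 -0.135] [-0.4 -0.2  0.3]
scene steel [(array([322., 219.]), 53.0, array([ 0.597, -0.138]), array([-0.256, -0.202])), (array([297., 225.]), 384.0, array([ 0.531, -0.108]), array([-0.243, -0.132])), (array([309., 192.]), 754.0, array([ 0.664, -0.036]), array([-0.141, -0.242])), (array([175., 180.]), 135.0, array([0.429, 0.277]), array([0.104, 0.063])), (array([317., 177.]), 82.5, array([ 0.743, -0.001]), array([-0.087, -0.31 ])), (array([195., 175.]), 121.0, array([0.486, 0.257]), array([0.099, 0.003])), (array([204., 170.]), 471.5, array([0.522, 0.259]), array([ 0.111, -0.032])), (array([317., 160.]), 497.0, array([0.816, 0.057]), array([-0.012, -0.366]))]
scene yellow []
scene pink [(array([263., 268.]), 46.0, array([ 0.36 , -0.153]), array([-0.329,  0.023]))]
(array([ 0.7466, -0.0014,  0.002 ]), np.float64(0.0004))
```

>>> move_arm([
  [[0.01,0,0,0],[0.02,0,0,0],[0.032,0,0,0],[0.046,0,0,0],[0.06,0,0,0],[0.076,0,0,0],[0.092,0,0,0],[0.108,0,0,0],[0.124,0,0,0],[0.14,0,0,0]],
])

```text
time: 18.97
eef_pos: [0.5276, -0.0859, -0.0275]
eef_rot: [0.728, 0.685, 0.0, 0.0]
force: [0.1, -1.1, 1.1]
opening: 0.03
gripper_force: 0.9
```

>>> move_arm([
  [[0.016,0,0,0],[0.032,0,0,0],[0.048,0,0,0],[0.064,0,0,0],[0.08,0,0,0],[0.096,0,0,0],[0.112,0,0,0],[0.128,0,0,0],[0.144,0,0,0],[0.16,0,0,0]],
])

```text
time: 19.8
eef_pos: [0.5323, -0.0061, -0.0276]
eef_rot: [0.728, 0.685, -0.0, -0.0]
force: [-0.6, -1.5, 2.0]
opening: 0.0299
gripper_force: 0.9
```

```bash
python3 n.py|grep -v top; python3 -c "
from plan import *
print(go((.5453,.216),-.0285,1.5096))
"
```

```text
19.8 [ 0.5323 -0.0061 -0.0276] [-0.144 -0.107] [-0.6 -1.5  2. ]
scene steel [(array([324., 192.]), 124.5, array([ 0.695, -0.066]), array([-0.162, -0.28 ])), (array([279., 186.]), 38.0, array([0.625, 0.043]), array([-0.074, -0.185])), (array([255., 196.]), 300.5, array([0.542, 0.058]), array([-0.08 , -0.101])), (array([175., 180.]), 135.0, array([0.429, 0.277]), array([0.104, 0.063])), (array([297., 174.]), 61.5, array([0.711, 0.048]), array([-0.047, -0.267])), (array([195., 175.]), 121.0, array([0.486, 0.257]), array([0.099, 0.003])), (array([188., 164.]), 284.5, array([0.509, 0.319]), array([ 0.165, -0.004])), (array([236., 170.]), 35.5, array([0.595, 0.194]), array([ 0.065, -0.119])), (array([272., 151.]), 50.0, array([0.752, 0.193]), array([ 0.104, -0.271])), (array([266., 164.]), 628.5, array([0.682, 0.151]), array([ 0.046, -0.213]))]
scene yellow [(array([313., 251.]), 123.5, array([ 0.487, -0.196]), array([-0.339, -0.111]))]
scene pink [(array([267., 265.]), 130.0, array([ 0.372, -0.151]), array([-0.324,  0.012]))]
(array([ 4.437e-01, -3.000e-04,  1.900e-03]), np.float64(0.0011))
```

>>> move_arm([
  [[0.016,0,0,0],[0.032,0,0,0],[0.048,0,0,0],[0.064,0,0,0],[0.08,0,0,0],[0.096,0,0,0],[0.112,0,0,0],[0.128,0,0,0],[0.144,0,0,0],[0.16,0,0,0]],
])

```text
time: 20.73
eef_pos: [0.5372, 0.0738, -0.0276]
eef_rot: [0.728, 0.685, 0.0, -0.0]
force: [0.1, -0.5, -0.6]
opening: 0.0302
gripper_force: 0.5
```

>>> move_arm([
  [[0.016,0,0,0],[0.032,0,0,0],[0.048,0,0,0],[0.064,0,0,0],[0.08,0,0,0],[0.096,0,0,0],[0.112,0,0,0],[0.128,0,0,0],[0.144,0,0,0],[0.16,0,0,0]],
])

```text
time: 21.57
eef_pos: [0.5424, 0.1534, -0.0271]
eef_rot: [0.728, 0.685, 0.0, 0.0]
force: [-0.5, -3.0, 4.7]
opening: 0.0302
gripper_force: 3.5
```

```bash
python3 n.py|grep 'scene steel\|\[' | grep -v "top\|pink"; python3 -c "
from plan import *
print(go((.5453,.216),-.0285,1.5096))
"
```

```text
21.5667 [ 0.5424  0.1534 -0.0271] [ 0.013 -0.078] [-0.5 -3.   4.7]
scene steel [(array([324., 192.]), 122.0, array([ 0.695, -0.066]), array([-0.162, -0.28 ])), (array([175., 180.]), 134.0, array([0.429, 0.277]), array([0.104, 0.063])), (array([195., 175.]), 119.5, array([0.486, 0.257]), array([0.1  , 0.003])), (array([179., 167.]), 128.0, array([0.483, 0.327]), array([0.166, 0.023])), (array([209., 154.]), 97.5, array([0.596, 0.32 ]), array([ 0.188, -0.088]))]
scene yellow [(array([313., 251.]), 120.0, array([ 0.487, -0.196]), array([-0.339, -0.111])), (array([282., 245.]), 108.5, array([ 0.448, -0.129]), array([-0.284, -0.056]))]
(array([ 0.1233, -0.0018,  0.0025]), np.float64(0.0008))
```

Fz has risen to 4.7 N while the nut crosses the ramp edge, so I'll raise the fingers 2 mm and go slower for the rest.

>>> move_arm([
  [[0,0,-0.002,0],[0,0,-0.004,0],[0.01,0,-0.004,0],[0.022,0,-0.004,0],[0.034,0,-0.004,0],[0.046,0,-0.004,0],[0.058,0,-0.004,0],[0.07,0,-0.004,0],[0.082,0,-0.004,0],[0.094,0,-0.004,0]],
])

```text
time: 22.5
eef_pos: [0.5448, 0.2005, -0.0256]
eef_rot: [0.728, 0.685, 0.0, -0.0]
force: [0.6, -0.9, -0.2]
opening: 0.0299
gripper_force: 0.3
```

>>> move_arm([
  [[0.012,0,0,0],[0.024,0,0,0],[0.036,0,0,0],[0.036,0,0,0],[0,0,0,0],[-0.05,0,0,0],[-0.07,0,-0.08,0],[-0.07,0,-0.16,0],[-0.07,0,-0.2,0],[-0.07,0,-0.2,0]],
])

```text
time: 23.33
eef_pos: [0.5466, 0.1655, 0.08]
eef_rot: [0.728, 0.685, 0.005, 0.003]
force: [0.8, 0.4, -0.3]
opening: 0.0303
gripper_force: 0.0
```

>>> move_arm([
  [[-0.45,0,-0.05,0],[-0.45,0,-0.05,0],[-0.45,0,-0.05,0],[-0.45,0,-0.05,0],[-0.45,0,-0.05,0],[-0.45,0,-0.05,0],[-0.45,0,-0.05,0],[-0.45,0,-0.05,0]],
])

```text
time: 24.0
eef_pos: [0.5286, -0.0604, 0.0987]
eef_rot: [0.729, 0.684, -0.0, -0.001]
force: [-0.3, 0.1, -0.2]
opening: 0.0301
gripper_force: 0.0
```

```bash
python3 n.py; python3 -c "
from h import *
c=robot.camera('scene');cv2.imwrite('pics/end.png',cv2.resize(c['image'][125:285,130:350,::-1],None,fx=3.6,fy=3.6,interpolation=cv2.INTER_CUBIC))"
```

```text
24.0 [ 0.5286 -0.0604  0.0987] [-0.197 -0.117] [-0.3  0.1 -0.2]
top steel [(array([207., 223.]), 75.0, array([0.427, 0.278]), array([0.105, 0.065])), (array([311., 236.]), 1463.5, array([ 0.383, -0.107]), array([-0.279,  0.012])), (array([213., 208.]), 74.0, array([0.485, 0.259]), array([0.101, 0.004])), (array([216., 191.]), 72.0, array([0.548, 0.247]), array([ 0.105, -0.06 ])), (array([313., 197.]), 1335.0, array([ 0.528, -0.116]), array([-0.251, -0.131]))]
top yellow []
top pink []
scene steel [(array([324., 192.]), 122.0, array([ 0.695, -0.066]), array([-0.162, -0.28 ])), (array([175., 180.]), 135.0, array([0.429, 0.277]), array([0.104, 0.063])), (array([194., 175.]), 122.0, array([0.486, 0.257]), array([0.099, 0.003])), (array([213., 169.]), 116.0, array([0.549, 0.245]), array([ 0.104, -0.061])), (array([188., 164.]), 434.5, array([0.509, 0.319]), array([ 0.165, -0.004])), (array([298., 154.]), 40.5, array([0.8  , 0.123]), array([ 0.048, -0.335])), (array([272., 163.]), 427.0, array([0.701, 0.141]), array([ 0.04 , -0.234]))]
scene yellow [(array([313., 251.]), 123.0, array([ 0.487, -0.196]), array([-0.339, -0.111]))]
scene pink []
```

View pics/end.png

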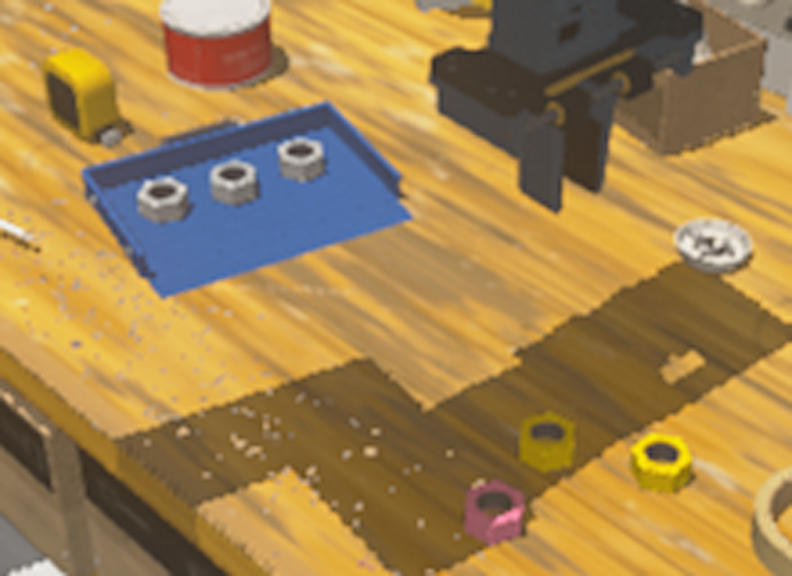

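The three steel nuts lie flat in the tray at (163,198), (234,181) and (301,158). The yellow and pink nuts and the dish are where they were, and the fingers are clear of everything.

```bash
python3 -c "
from station import robot
print(robot.sign_off())"
```

```text
the job is handed in; nothing more can be done
None
```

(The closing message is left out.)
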